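# Hang the pen caddy on its screw

### The job

Hang the pen caddy on the screw in the wooden back-board: pass its keyhole over the screw head until the back plate is flat against the board, then pull it down so that the slot drops behind the head and the caddy hangs there by itself, upright. Feel for the screw gently, without pressing hard on it or the board, and leave the other things on the bench where they are.

Things in the scene. Friction and masses are not known exactly. Their poses are not given: they have to be found in the camera images.
- caddy: Grey metal pen caddy, 0.24 to 0.38 kg, loose, standing: an upright back plate 80 wide (y), 6 thick, 205 mm high, with an open tray in front of its foot (80 wide, reaching 62 mm forward of the plate's back face, 40 high). Origin: on the BACK face of the plate, lower edge, mid-width. x points out of the back face (towards the board when hung), z up; the plate's front face is x = -6 mm.
- hole (a point): Centre of the keyhole's round hole (17 mm wide, right through the plate), on the plate's back face, mid-width, 95 mm above its lower edge; axes as the caddy's.
- slot_end (a point): Upper end of the keyhole's slot, on the plate's back face, 120 mm above its lower edge. The slot, 9 mm wide, runs from the round hole UP to here. Seated, this end rests on the screw's shank, and the caddy sits 22 mm lower than with the round hole centred on the screw. Axes as the caddy's.
- grip (a point): Middle of the plate's thickness, mid-width, 188 mm above the caddy's lower edge, 17 mm below its top edge. From 125 mm up the plate is plain: a good place to grip, pads on its front and back faces (6 mm thick), fingers closing along the caddy's x. Axes as the caddy's.
- board: Fixed upright plywood board 220 wide (y), 18 thick, 185 mm high, on a wooden foot 14 mm high that reaches 30 mm in front of the face. Origin: on its front face, at table level, mid-width. x points into the board, z up; the face looks towards the robot (-x), with some yaw. When the caddy hangs, its lower edge is 48 mm (give or take 6) above the table and its grip well above the board.
- mark (a point): On the board's face, mid-width, 165 mm up; axes as the board's. One rigid steel screw stands square out of the face, driven by hand: its axis is anywhere within 9 mm sideways and 6 mm in height of here, and is not measured. Shank 6 mm thick; domed head 14 wide, underside 10.5 and top 15.5 mm off the face. A plate before the head stops 15.5 mm off; with the head in the hole it reaches the face.
- tape_measure: Bystander, to be left where it stands: yellow and black tape measure, 78x38x67 mm; origin under its middle.
- stapler: Bystander, to be left where it stands: red and grey stapler, 34x143x53 mm; origin under its middle.
- label_roll: Bystander, to be left where it stands: roll of white labels, 86 mm wide, 60 mm high; origin under its middle.
- tape_blue: Bystander, to be left where it stands: roll of blue tape, 95 mm wide, 24 mm high; origin under its middle.
- date_stamp: Bystander, to be left where it stands: hand stamp with a wooden foot, 29x52x76 mm; origin under its middle.
- glue_stick: Bystander, to be left where it stands: glue stick, 27 mm wide, 96 mm high; origin under its middle.

How it is judged:
On the way, in this order (a step that is already met when the one before it is completed fails the run):
1. the keyhole's round hole is over the screw head and the back plate lies against the board (x of caddy in the frame of board above -0.006 m and y of caddy in the frame of board between -0.014 and 0.014 m and z of caddy in the frame of board above 0.059 m), for 0.1 s.
2. the caddy is pulled down behind the head (x of caddy in the frame of board above -0.006 m and y of caddy in the frame of board between -0.014 and 0.014 m and z of caddy in the frame of board below 0.056 m), for 0.1 s.
At the end, for the whole second after the job is handed in: The caddy hangs at rest on the screw, let go: its plate's lower edge 40 to 56 mm above the table, within 14 mm of the board's middle and less than 6 mm off the board's face, upright within 0.10 rad and its plate parallel to the board within 0.12 rad (all of step 2 and z of caddy in the frame of board above 0.04 m and angle between caddy's own z axis and vertical below 0.1 rad and angle between the x axis of caddy and the x axis of board, either way round below 0.12 rad and contact force between caddy and board above 0.5 N and linear speed of caddy below 0.01 m/s); the robot touches nothing.
It fails at once if the caddy is pressed against the screw or board with more than 25 N (contact force between caddy and board above 25 N).
It fails at once if the arm or gripper presses on the board with more than 15 N (contact force between the arm and board above 15 N).
It fails at once if one of the other things on the bench is shifted by more than 30 mm (distance of any of tape_measure, stapler, label_roll, tape_blue, date_stamp, glue_stick from where it was at the start of the episode above 0.03 m).
It also fails if it takes over 72 s, if anything falls off the work surface, if the arm or the gripper's body presses on something with over 40 N, if the wrist force passes 120 N, or if a joint passes its speed limit or range.

### The arm

A 7-joint arm with a two-finger parallel gripper is mounted at the origin on the work surface; the furniture and walls round the work are solid. World frame = base frame: x ahead of the robot, y to its left, z up, the work surface at z = 0. Lengths are in m, angles in rad, forces in N, time in s.
With the tool pointing down it reaches from about 0.4 to 0.875 m from the base axis. Payload 19.3 kg.
Tool frame: the origin (TCP) lies midway between the tips of the shut fingers; the grasp point (between the pads) lies 19 mm behind it; z points along the fingers, y is the line along which they close (so a half turn about z gives the same grasp; the last joint's range is limited). The gripper opens to 85 mm and grips with 20 to 120 N. Pads are 22 mm wide; open, the fingers measure 114 mm over their backs; the gripper's body (76 mm by 85 mm) begins 54 mm behind the grasp point. The pads swing forward as they close: fully open they stand 13 mm farther back than shut.
Start: joints at [-1.197, 0.521, -0.036, 1.599, 0.021, 1.021, -0.113], TCP at [0.268, 0.564, 0.231] pointing down, gripper open.
Joint ranges: [-2.91, 2.91], [-0.3, 2.13], [-1.5, 1.42], [0.17, 2.43], [-1.26, 4.41], [0.16, 1.93], [-2.52, 2.52]. Speed limits (rad/s): [1.89, 1.89, 2.39, 2.39, 3.01, 3.01, 3.01].

### API

Orientations are given as [roll, pitch, yaw] about the fixed x, y, z axes, in that order (R = Rz(yaw) Ry(pitch) Rx(roll)).
In Python, from workcell import * gives the robot as it stands. The module is installed in compiled form; this text tells all that it offers.
- The arm moves only by the tool play_rows, never from a script. Its argument "deltas" is a list of rows, each a list of 7 numbers: the shift along the tool's x, y, z in units of 500 mm (1.0 is 500 mm), then the turn, a rotation vector about the tool's x, y, z in units of 120 degrees (1.0 is 120 degrees), then the closure, from 0 (fully open) to 1 (shut). A call has 1 to 10 rows; each row is the pose to reach, as a shift and turn from the pose commanded when the call began, along the tool's axes at that moment; what a row does not reach only later rows make up. A row lasts 1/10 s, in which the tool goes at most 50 mm and 8.59 degrees, less where a joint would pass 70% of its speed; a pose out of reach is approached as far as the arm can. A call with a number of a shift or a turn outside -1 to 1 is refused whole. A call with a gripper value outside its range is refused whole. The fingers move at their own pace and stop on an object; "newtons" is the grip in N (left out, the last holds). Time passes only in rows, so rows that repeat a pose let the fingers close. It gives the time, the measured TCP pose, the force, the opening and the grip force at its end, in the units of the state.
- observe(): the state, without advancing time (a new reading comes with each control period).
- grab_frame(name): name is "scene" or "top" or "wrist"; returns the picture (480x640x3 uint8, red, green, blue); there is no depth.
- get_calibration(name): a dict with "fovy" (degrees; the focal length in pixels is half the picture's height over the tangent of half this angle, whatever the lens; pixels are square), "cx", "cy" (the principal point, pixels), "xyz" and "rotation" of the camera in the world. Camera axes: x right, y down, z forward; pixel columns grow to the right and rows downward; lengths in m; the calibration is good to about 2 mm. The wrist camera is an equidistant fisheye: a pixel r from the principal point sees the ray r / f radians off the axis. A picture is of the moment at which its call begins: read the wrist's pose just before it. get_calibration takes no time and is no camera call; for the wrist camera it gives the pose at the moment of the call.
- job_done(): hands the job in; it is judged then, once.
The state is a dict: "clock": time; "qpos": joint angles; "qd": joint speeds; "joint_efforts": joint torques, N m; "position": TCP position; "tool_rot": TCP orientation; "force": force on the tool from outside, world axes, zero at the start; "moment": the same for the moment, N m; "grip_width": finger opening in m; "finger_force": force on a finger pad.
Only numpy, scipy, OpenCV 4.12 (cv2) and the standard library are available. Lean on these libraries where they do the work, as an engineer would, in place of code of your own. Each camera call takes 0.05 s, during which the arm holds its last target. There are 200 camera calls.

## Working session

There is one attempt and no reset: what is moved stays moved. The work goes in short steps, Python scripts to look and compute and a tool call to move; the robot and the scene stay as the last step left them, time stands still between calls to the robot, and variables do not carry over. Pictures are saved under pics/ and viewed, at most 10 in all, crops included, and the job is handed in when it is done.

Besides the shell and the picture viewer there is one more tool, called after "Request:" by a JSON object that holds its "fn" and its "kwargs", one argument or row to a line. play_rows: Moves the arm, as the interface text tells. Its arguments: {"type":"object","properties":{"deltas":{"type":"array"},"newtons":{"type":"number"}},"required":["deltas"]}

```bash
mkdir -p pics
python3 - <<'E'
from workcell import *
import cv2
for n in ("scene","top"):
    im=grab_frame(n); cv2.imwrite(f"pics/{n}0.png",im[:,:,::-1])
    c=get_calibration(n); print(n,c)
print(observe())
E
```

```text
scene {'fovy': 44.77792948970508, 'cx': 322.1347199468623, 'cy': 235.59982778419186, 'xyz': array([-0.58388998, -0.57514133,  0.6650429 ]), 'rotation': array([-2.01219842,  0.00712385, -1.05406062])}
top {'fovy': 45.18038021550858, 'cx': 314.40888363388774, 'cy': 243.21100849213235, 'xyz': array([ 0.27821952, -0.05114221,  1.40952198]), 'rotation': array([-3.01744515,  0.01568463, -1.54096005])}
{'clock': 0.1, 'qpos': array([-1.19719708,  0.52198311, -0.03633264,  1.59994316,  0.02116127,
        1.02111073, -0.1128041 ]), 'qd': array([ 0.00087157, -0.00171138,  0.00104223, -0.00223121, -0.00038461,
        0.00021054,  0.00116597]), 'joint_efforts': array([ 2.10062302e-03, -9.28483701e+01,  1.98386975e+00, -3.70532191e+01,
        1.81302888e-02,  5.44847280e-03, -9.36619290e-05]), 'position': array([0.26824515, 0.56416781, 0.23076814]), 'tool_rot': array([-3.14053200e+00,  3.90699636e-05,  2.69776247e+00]), 'force': array([0.29195426, 0.00092243, 0.51060557]), 'moment': array([0.01524499, 0.00628897, 0.00434208]), 'finger_force': 0.0, 'grip_width': 0.08517485259140105}
```

View pics/scene0.png

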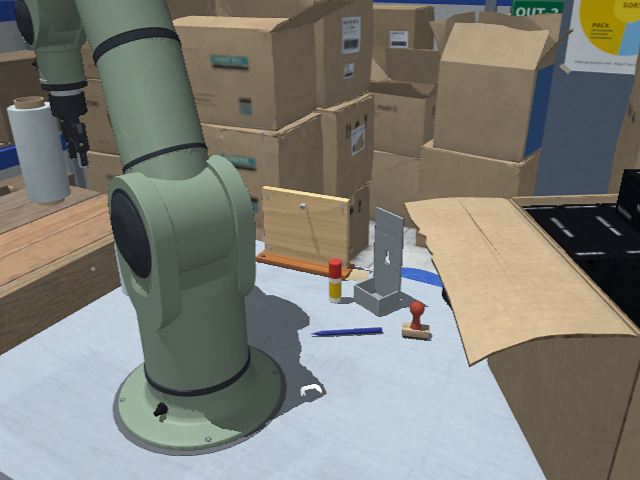

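View pics/top0.png

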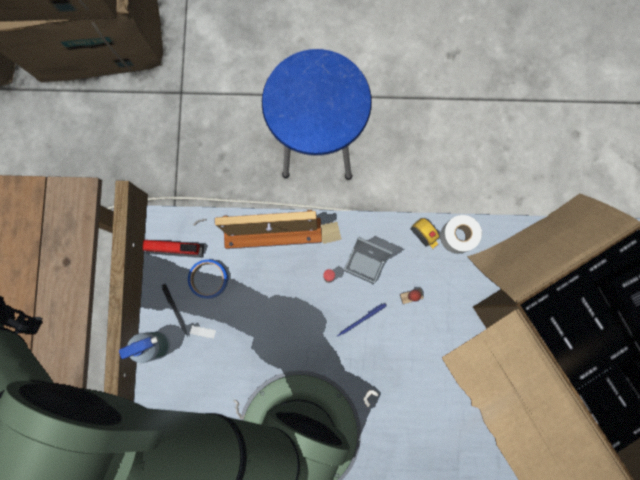

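The scene view shows the board with its screw at about (303,206), and the caddy's plate at about (390,245). In the top view the board's top edge is at about (268,217), with the caddy at about (372,257). I'll enlarge both areas.

```bash
cat > h.py <<'E'
from workcell import *
import numpy as np, cv2
from scipy.spatial.transform import Rotation as R
def cam(n):
    c=get_calibration(n); r=np.array(c["rotation"])
    M=r if r.shape==(3,3) else R.from_euler('xyz',r).as_matrix()
    return c,M,240/np.tan(np.radians(c["fovy"])/2)
def ray(n,p):
    c,M,f=cam(n); d=np.array([(p[0]-c["cx"])/f,(p[1]-c["cy"])/f]) 
    if n=="wrist":
        t=np.linalg.norm(d); v=np.r_[d/t*np.sin(t),np.cos(t)]
    else: v=np.r_[d,1]
    v=M@v; return np.array(c["xyz"]),v/np.linalg.norm(v)
def onz(n,p,z):
    o,v=ray(n,p); return o+v*(z-o[2])/v[2]
def tri(r1,r2):
    A=[];b=[]
    for o,v in (r1,r2):
        P=np.eye(3)-np.outer(v,v); A.append(P);b.append(P@o)
    x=np.linalg.lstsq(np.vstack(A),np.hstack(b),rcond=None)[0]
    return x,[np.linalg.norm((np.eye(3)-np.outer(v,v))@(x-o)) for o,v in (r1,r2)]
E
python3 - <<'E'
from h import *
t=cv2.imread("pics/top0.png")[200:300,205:415]; s=cv2.imread("pics/scene0.png")[175:325,245:445]
t=cv2.resize(t,(630,300),interpolation=cv2.INTER_CUBIC)
t=cv2.copyMakeBorder(t,0,0,0,0,cv2.BORDER_CONSTANT)
cv2.imwrite("pics/t1.png",t)
cv2.imwrite("pics/s1.png",cv2.resize(s,None,fx=4,fy=4,interpolation=cv2.INTER_CUBIC))
E
```

```text
(no output)
```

View pics/t1.png

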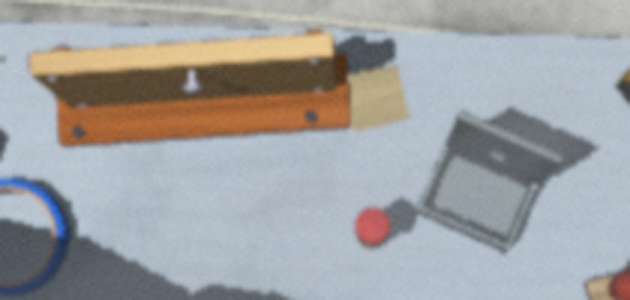

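View pics/s1.png

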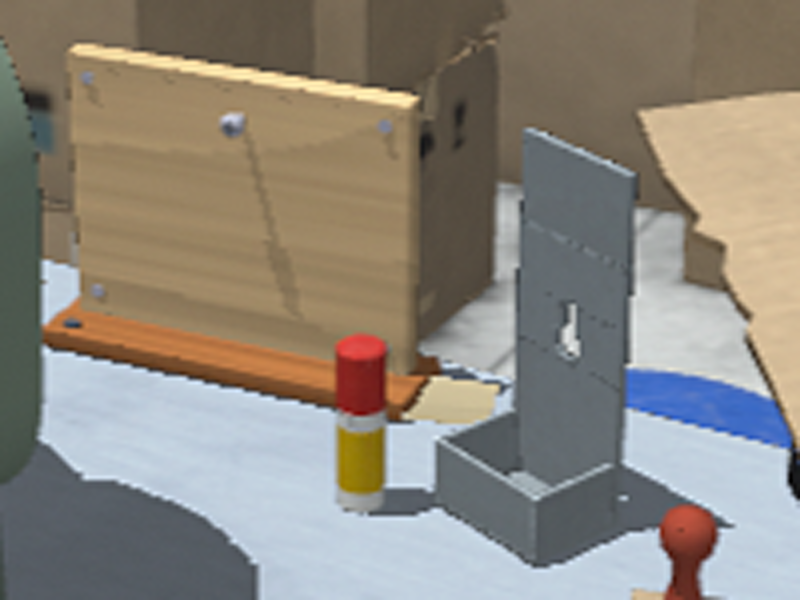

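The crops are clear. In the top crop the board's top front edge runs (33,76)–(333,57), the plate's top (460,114)–(560,160), and the screw head is at about (192,88). In the scene crop the screw head is at (232,123), the board's top front corners at (70,54) and (416,108), and the plate's top corners at (525,130) and (634,178).

Run:
```python
from h import *
np.set_printoptions(precision=4,suppress=True)
T=lambda x,y:(205+(x+.5)/3-.5,200+(y+.5)/3-.5); S=lambda x,y:(245+(x+.5)/4-.5,175+(y+.5)/4-.5)
for nm,t,s,z in [("bL",(33,76),(70,54),.185),("bR",(333,57),(416,108),.185),("cL",(461,114),(525,130),.205),("cR",(560,160),(634,178),.205),("screw",(192,88),(232,123),.165),("footL",(62,145),(48,325),.014),("footR",(351,127),(405,403),.014),("tray fL",(422,209),(438,440),.04),("tray fR",(508,250),(540,498),.04)]:
    print(nm,onz("top",T(*t),z),onz("scene",S(*s),z),*tri(ray("top",T(*t)),ray("scene",S(*s))))
print(cam("wrist")[0],observe()["tool_rot"])
for nm,t,z in [("gluetop",(374,226),.096)]: print(nm,onz("top",T(*t),z))
print("stamp",onz("top",(412,295),.06),"tape",onz("top",(426,232),.06),"roll",onz("top",(462,233),.06))
```

```text
bL [0.464  0.1864 0.185 ] [0.456  0.1809 0.185 ] [0.4646 0.1872 0.181 ] [np.float64(1.6359045796609425e-05), np.float64(1.6359045796673268e-05)]
bR [ 0.4837 -0.0285  0.185 ] [ 0.4778 -0.0349  0.185 ] [ 0.485  -0.0297  0.1814] [np.float64(0.0014167738775312567), np.float64(0.0014167738775316267)]
cL [ 0.4422 -0.1198  0.205 ] [ 0.4335 -0.1205  0.205 ] [ 0.4419 -0.1185  0.2017] [np.float64(0.001674874279627847), np.float64(0.0016748742796276724)]
cR [ 0.4117 -0.1896  0.205 ] [ 0.4032 -0.1932  0.205 ] [ 0.4121 -0.1899  0.2009] [np.float64(0.00016028351366302335), np.float64(0.0001602835136628592)]
screw [0.4614 0.0738 0.165 ] [0.4522 0.0684 0.165 ] [0.462  0.0744 0.1603] [np.float64(9.270789956363026e-05), np.float64(9.27078995636619e-05)]
footL [0.4338 0.193  0.014 ] [0.4342 0.1926 0.014 ] [0.434  0.1928 0.0141] [np.float64(0.00028118432719315877), np.float64(0.0002811843271934475)]
footR [ 0.4551 -0.0417  0.014 ] [ 0.453 -0.043  0.014] [ 0.4553 -0.0417  0.0125] [np.float64(5.978350209670912e-05), np.float64(5.9783502096882524e-05)]
tray fL [ 0.3879 -0.0999  0.04  ] [ 0.3843 -0.0982  0.04  ] [ 0.3872 -0.0986  0.0387] [np.float64(0.0016083681407270518), np.float64(0.0016083681407272905)]
tray fR [ 0.3574 -0.1685  0.04  ] [ 0.357  -0.1701  0.04  ] [ 0.3578 -0.1691  0.0392] [np.float64(0.0006166423519893272), np.float64(0.000616642351989184)]
{'fovy': 65.70646984690485, 'cx': 318.84787578537845, 'cy': 241.47699231501798, 'xyz': array([0.1949, 0.5998, 0.3739]), 'rotation': array([2.818 , 0.0013, 1.1267])} [-3.1405  0.      2.6978]
gluetop [ 0.3695 -0.0618  0.096 ]
stamp [ 0.3309 -0.2555  0.06  ] tape [ 0.4799 -0.2871  0.06  ] roll [ 0.4798 -0.3715  0.06  ]
```

```bash
cat >> h.py <<'E'
def rows(wps):
    "wps: (x,y,z,angle of tool y); prints rows, tool straight down, from the measured pose"
    s=observe(); A=R.from_euler('xyz',s["tool_rot"])
    for x,y,z,a in wps:
        d=A.inv().apply(np.array([x,y,z])-s["position"])/.5
        t=(A.inv()*R.from_euler('xyz',[np.pi,0,a+np.pi/2])).as_rotvec()/np.radians(120)
        print(np.round(np.r_[d,t],4).tolist())
E
python3 - <<'E'
from h import *
rows([(.29,.54,.36,1.127),(.38,.30,.36,.7),(.40,.1,.33,.091),(.4255,-.155,.33,-.403)])
E
```

```text
[-0.0601, -0.0252, -0.2584, -0.0005, 0.0, -0.0]
[-0.4287, -0.3814, -0.258, -0.0005, 0.0001, 0.2039]
[-0.6366, -0.7255, -0.1977, -0.0005, 0.0003, 0.4946]
[-0.9017, -1.1641, -0.1972, -0.0004, 0.0004, 0.7305]
```

Request:
{"fn": "play_rows", "kwargs": {
  "deltas": [
    [-0.06,-0.025,-0.258,-0.0005,0,0,0],
    [-0.06,-0.025,-0.258,-0.0005,0,0,0],
    [-0.06,-0.025,-0.258,-0.0005,0,0,0],
    [-0.429,-0.381,-0.258,-0.0005,0,0.204,0],
    [-0.429,-0.381,-0.258,-0.0005,0,0.204,0],
    [-0.429,-0.381,-0.258,-0.0005,0,0.204,0],
    [-0.429,-0.381,-0.258,-0.0005,0,0.204,0],
    [-0.429,-0.381,-0.258,-0.0005,0,0.204,0],
    [-0.637,-0.725,-0.198,-0.0005,0,0.495,0],
    [-0.637,-0.725,-0.198,-0.0005,0,0.495,0]
  ]
}}

```text
clock: 1.1
position: [0.3887, 0.2057, 0.3457]
tool_rot: [3.141, -0.001, 1.964]
force: [1.6, -0.0, -0.2]
grip_width: 0.0854
finger_force: 0.0
```

Request:
{"fn": "play_rows", "kwargs": {
  "deltas": [
    [0,0,0,0,0,0,0]
  ]
}}

```text
clock: 1.2
position: [0.3891, 0.202, 0.3456]
tool_rot: [3.142, 0.0, 1.958]
force: [0.2, 1.0, 0.7]
grip_width: 0.0853
finger_force: 0.0
```

Run:
```python
from h import *
rows([(.40,.1,.33,.091)])
```

```text
[-0.1971, -0.0569, 0.0314, 0.0001, 0.0002, 0.1413]
```

Request:
{"fn": "play_rows", "kwargs": {
  "deltas": [
    [-0.197,-0.057,0.031,0,0,0.141,0],
    [-0.197,-0.057,0.031,0,0,0.141,0],
    [-0.197,-0.057,0.031,0,0,0.141,0],
    [-0.197,-0.057,0.031,0,0,0.141,0],
    [-0.197,-0.057,0.031,0,0,0.141,0],
    [-0.197,-0.057,0.031,0,0,0.141,0]
  ]
}}

```text
clock: 1.8
position: [0.4008, 0.1071, 0.3304]
tool_rot: [3.141, -0.001, 1.678]
force: [-0.7, -0.1, 0.1]
grip_width: 0.0852
finger_force: 0.0
```

Run:
```python
from h import *
c=cam("wrist")
im=grab_frame("wrist"); cv2.imwrite("pics/w1.png",im[:,:,::-1]); print(c[0]["xyz"],c[0]["rotation"])
import pickle; pickle.dump(c,open("w1.pkl","wb"))
rows([(.4255,-.155,.30,-.403)])
```

```text
[0.39247521 0.18878453 0.47356847] [ 2.81822528e+00 -3.46813524e-04  1.06507249e-01]
[-0.5264, -0.0065, 0.0605, 0.0003, -0.0004, 0.2433]
```

View pics/w1.png

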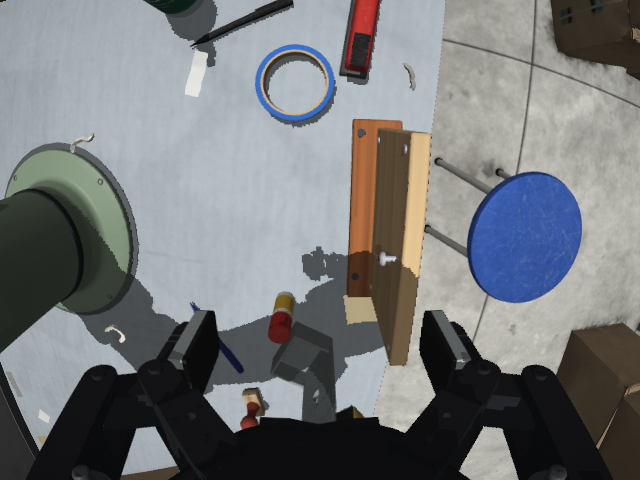

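The wrist view shows the screw's head at about (382,258), the board's top front edge from (411,132) to (390,364), and the caddy below at about (315,370).

Run:
```python
from h import *
import h
im=cv2.imread("pics/w1.png")
cv2.imwrite("pics/w1c.png",cv2.resize(np.hstack([im[235:285,360:440],im[110:160,380:460]]),(800,250),interpolation=cv2.INTER_CUBIC))
for n,p,z in [("bL",(411,132),.185),("bR",(390,364),.185),("head",(381,258),.164)]: print(n,onz("wrist",p,z))
```

```text
bL [0.46482649 0.189788   0.185     ]
bR [ 0.48512889 -0.02531536  0.185     ]
head [0.46094321 0.07584355 0.164     ]
```

View pics/w1c.png

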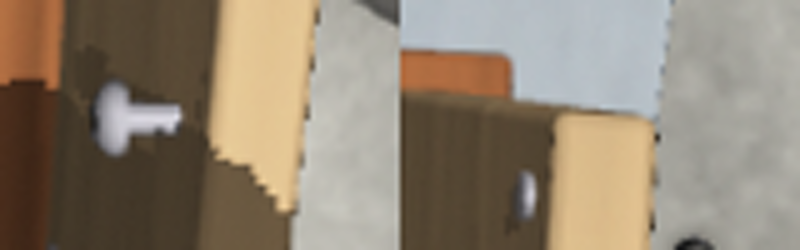

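Request:
{"fn": "play_rows", "kwargs": {
  "deltas": [
    [-0.526,-0.006,0.06,0,0,0.243,0],
    [-0.526,-0.006,0.06,0,0,0.243,0],
    [-0.526,-0.006,0.06,0,0,0.243,0],
    [-0.526,-0.006,0.06,0,0,0.243,0],
    [-0.526,-0.006,0.06,0,0,0.243,0],
    [-0.526,-0.006,0.06,0,0,0.243,0],
    [-0.526,-0.006,0.06,0,0,0.243,0],
    [-0.526,-0.006,0.06,0,0,0.243,0],
    [-0.526,-0.006,0.06,0,0,0.243,0],
    [-0.526,-0.006,0.06,0,0,0.243,0]
  ]
}}

```text
clock: 2.85
position: [0.4255, -0.1547, 0.3004]
tool_rot: [3.141, -0.001, 1.168]
force: [0.4, 0.4, -1.1]
grip_width: 0.0855
finger_force: 0.0
```

The zoom puts the screw head's centre at (382.2,258.2), which agrees with the top/scene result to within 2 mm. I'll descend and grip.

Request:
{"fn": "play_rows", "kwargs": {
  "deltas": [
    [0,0,0.08,0,0,0,0],
    [0,0,0.16,0,0,0,0],
    [0,0,0.22,0,0,0,0],
    [0,0,0.262,0,0,0,0],
    [0,0,0.262,0,0,0,0],
    [0,0,0.262,0,0,0,0.5],
    [0,0,0.262,0,0,0,0.8],
    [0,0,0.262,0,0,0,1],
    [0,0,0.262,0,0,0,1],
    [0,0,0.262,0,0,0,1]
  ],
  "newtons": 60
}}

```text
clock: 3.85
position: [0.4256, -0.1557, 0.1696]
tool_rot: [3.141, -0.001, 1.166]
force: [-0.0, 1.0, -0.2]
grip_width: 0.0124
finger_force: 0.0
```

Request:
{"fn": "play_rows", "kwargs": {
  "deltas": [
    [0,0,0,0,0,0,1],
    [0,0,0,0,0,0,1],
    [0,0,0,0,0,0,1]
  ]
}}

```text
clock: 4.15
position: [0.4257, -0.156, 0.1695]
tool_rot: [3.14, -0.001, 1.166]
force: [1.7, -1.8, 5.8]
grip_width: 0.0053
finger_force: 59.5
```

Run:
```python
from h import *
im=grab_frame("wrist"); cv2.imwrite("pics/w2.png",im[:,:,::-1])
print(observe())
```

```text
{'clock': 4.2, 'qpos': array([-0.211722  ,  0.39364996,  0.55265871,  2.11893365, -0.31670158,
        0.70641637,  0.14539783]), 'qd': array([ 0.00050499,  0.00088686,  0.00151215,  0.00219727,  0.00153591,
        0.00209776, -0.00229338]), 'joint_efforts': array([-3.88082620e-01, -5.81254935e+01,  8.32430720e+00, -2.41681319e+01,
       -1.22314766e-01,  5.93121853e-01, -4.07478120e-02]), 'position': array([ 0.42576983, -0.15598537,  0.16950566]), 'tool_rot': array([ 3.14018140e+00, -9.64672939e-04,  1.16613880e+00]), 'force': array([ 1.76358869, -0.79005112,  5.48335598]), 'moment': array([-0.29123704, -0.24438354,  0.05304123]), 'finger_force': 59.54087197780609, 'grip_width': 0.005136982156334818}
```

View pics/w2.png

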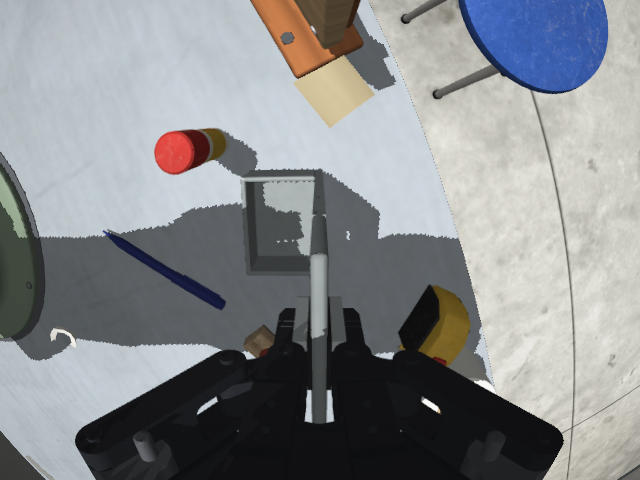

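The caddy is gripped. The plate's top edge runs from about (318,254) to (319,423), with the tray's front corners at (242,179) and (245,273).

Run:
```python
from h import *
s=observe();A=R.from_euler('xyz',s["tool_rot"])
for p,z in [((318,254),.205),((319,423),.205),((242,179),.04),((245,274),.04)]:
    q=onz("wrist",p,z); print(q,A.inv().apply(q-s["position"])*1000)
im=cv2.imread("pics/w2.png").astype(int)
print(im[240:270:2,318].tolist()); print(im[412:432:2,319].tolist())
```

```text
[ 0.44235574 -0.11726094  0.205     ] [ 42.16110157   0.05046318 -35.45364511]
[ 0.41376183 -0.18479419  0.205     ] [-31.1754877    0.35408182 -35.52396254]
[ 0.38913797 -0.09639716  0.04      ] [ 40.22864662 -57.31625206 129.46377259]
[ 0.35667829 -0.16642365  0.04      ] [-36.92178794 -59.58458555 129.38614636]
[[75, 75, 71], [75, 75, 72], [76, 76, 73], [76, 77, 73], [76, 77, 73], [75, 76, 73], [79, 79, 76], [125, 125, 119], [158, 158, 150], [165, 164, 157], [172, 173, 164], [175, 176, 168], [174, 175, 167], [174, 175, 167], [175, 175, 168]]
[[74, 74, 71], [73, 73, 69], [72, 73, 70], [74, 73, 69], [72, 73, 69], [73, 73, 69], [26, 25, 24], [18, 15, 15], [19, 18, 17], [18, 16, 15]]
```

Run:
```python
from h import *
rows([(.4257,-.156,.29,-.403),(.41,-.04,.29,-.15),(.4323,.0708,.29,.092),(.4323,.0708,.2385,.092)])
```

```text
[0.0002, 0.0002, -0.241, 0.0007, -0.0005, -0.0008]
[0.2011, -0.12, -0.241, 0.0007, -0.0004, -0.1216]
[0.4223, -0.1662, -0.2408, 0.0008, -0.0003, -0.2371]
[0.4222, -0.1664, -0.1378, 0.0008, -0.0003, -0.2371]
```

Request:
{"fn": "play_rows", "kwargs": {
  "deltas": [
    [0,0,-0.04,0,0,0,1],
    [0,0,-0.1,0,0,0,1],
    [0,0,-0.18,0,0,0,1],
    [0,0,-0.241,0,0,0,1],
    [0.05,-0.03,-0.241,0,0,-0.03,1],
    [0.1,-0.06,-0.241,0,0,-0.06,1],
    [0.15,-0.09,-0.241,0,0,-0.09,1],
    [0.2,-0.12,-0.241,0.0005,0,-0.12,1],
    [0.25,-0.13,-0.241,0.0007,0,-0.15,1],
    [0.29,-0.14,-0.241,0.0008,0,-0.18,1]
  ]
}}

```text
clock: 5.2
position: [0.4178, 0.0065, 0.2897]
tool_rot: [-3.14, -0.001, 1.547]
force: [0.8, -0.9, -2.7]
grip_width: 0.0054
finger_force: 59.0
```

Run:
```python
from h import *
print(observe()["position"],observe()["grip_width"])
rows([(.4323,.0708,.29,.092),(.4323,.0708,.2385,.092)])
```

```text
[0.41777157 0.00654202 0.28973852] 0.005410437649663135
[0.1292, 0.026, -0.0004, -0.0006, -0.0006, -0.0552]
[0.129, 0.0262, 0.1026, -0.0006, -0.0006, -0.0552]
```

Request:
{"fn": "play_rows", "kwargs": {
  "deltas": [
    [0.05,0.01,0,0,0,-0.02,1],
    [0.1,0.02,0,-0.0003,-0.0003,-0.04,1],
    [0.129,0.026,0,-0.0006,-0.0006,-0.055,1],
    [0.129,0.026,0.03,-0.0006,-0.0006,-0.055,1],
    [0.129,0.026,0.07,-0.0006,-0.0006,-0.055,1],
    [0.129,0.026,0.1026,-0.0006,-0.0006,-0.055,1],
    [0.129,0.026,0.1026,-0.0006,-0.0006,-0.055,1],
    [0.129,0.026,0.1026,-0.0006,-0.0006,-0.055,1],
    [0.129,0.026,0.1026,-0.0006,-0.0006,-0.055,1]
  ]
}}

```text
clock: 6.1
position: [0.4332, 0.0693, 0.2393]
tool_rot: [3.14, 0.0, 1.658]
force: [0.5, 0.2, -2.5]
grip_width: 0.0055
finger_force: 59.0
```

Run:
```python
from h import *
im=grab_frame("wrist"); s=grab_frame("scene"); t=grab_frame("top")
for n,i in (("w3",im),("s3",s),("t3",t)): cv2.imwrite(f"pics/{n}.png",i[:,:,::-1])
a=cv2.resize(im[60:300,240:440,::-1],None,fx=2,fy=2,interpolation=cv2.INTER_CUBIC)[:480]
b=cv2.resize(s[160:280,265:365,::-1],None,fx=4,fy=4,interpolation=cv2.INTER_CUBIC)
cv2.imwrite("pics/m3.png",np.hstack([a,b]))
o=observe();print(o["position"],o["tool_rot"],o["force"])
```

```text
[0.43301032 0.06930864 0.23918907] [ 3.14019319e+00 -1.88816048e-04  1.65847227e+00] [-0.03723489  0.31747566 -2.67714347]
```

View pics/m3.png

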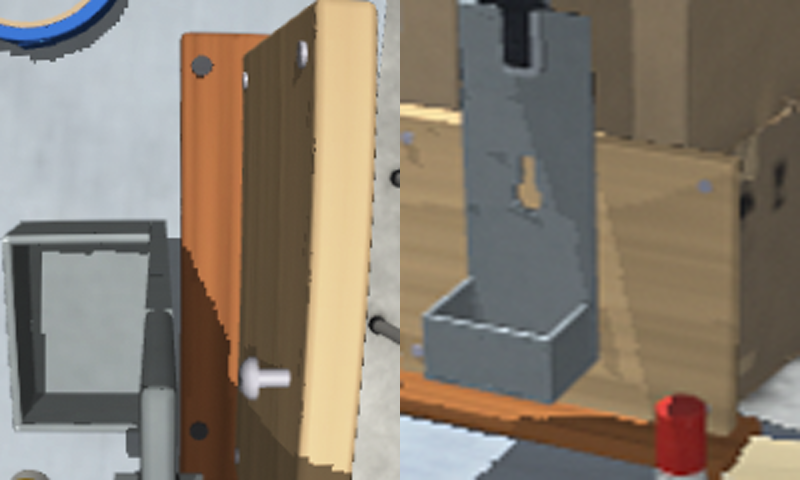

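The scene crop (right half) shows the round hole at about (527,197). The wrist crop (left half) shows the screw head at about (249,377), and the plate stands clear in front of it.

Run:
```python
from h import *
import pickle
np.set_printoptions(precision=4,suppress=True)
e=np.array([.9958,.0919,0]); ey=np.array([-.0919,.9958,0]); F=np.array([.475,.0762,0])
def onplane(n,p,d):
    o,v=ray(n,p); t=((F-d*e-o)@e)/(v@e); q=o+v*t; return [(q-F)@ey,q[2]]
s=observe();P=s["position"];A=R.from_euler('xyz',s["tool_rot"])
d=(F-P)@e-.003
print("plate gap",d,"tcp lateral",(P-F)@ey,"yaw",s["tool_rot"][2]-np.pi/2)
hole=np.array(onplane("scene",(265+527.5/4-.5,160+197.5/4-.5),d+.006)); head=np.array(onplane("scene",(303,205.75),.0145))
print("scene hole",hole,"head",head,"diff",hole-head)
w=(240+249.5/2-.5,60+377.5/2-.5)
for z in (.160,.164,.168):
    q=onz("wrist",w,z); print("wrist head",q,[(q-F)@e,(q-F)@ey],"in tool",A.inv().apply(q-P)*1000)
for p,z in [((240+3/2,60+238/2),.1097),((240+18/2,60+430/2),.1097),((240+160/2,60+312/2),.2747)]:
    q=onz("wrist",p,z);print("caddy pts tool",A.inv().apply(q-P)*1000)
```

```text
plate gap 0.039446644262233134 tcp lateral -0.0030035686839165387 yaw 0.08767593882097136
scene hole [-0.2317  0.2023] head [-0.0022  0.1602] diff [-0.2295  0.0422]
wrist head [0.4622 0.0748 0.16  ] [np.float64(-0.012881115441351013), np.float64(-0.0001718835511804429)] in tool [ 2.9453 29.4411 79.2309]
wrist head [0.4615 0.0762 0.164 ] [np.float64(-0.013399713432271667), np.float64(0.0012552062532521552)] in tool [ 4.3708 28.922  75.2304]
wrist head [0.4609 0.0776 0.168 ] [np.float64(-0.013918311423192324), np.float64(0.002682296057684753)] in tool [ 5.7963 28.4028 71.23  ]
caddy pts tool [ 40.0425 -57.4999 129.4163]
caddy pts tool [-37.9723 -56.1339 129.4035]
caddy pts tool [ 54.0729   0.8751 -35.4995]
```

Run:
```python
from h import *
e=np.array([.9958,.0919,0]); ey=np.array([-.0919,.9958,0]); F=np.array([.475,.0762,0])
def onplane(n,p,d):
    o,v=ray(n,p); t=((F-d*e-o)@e)/(v@e); q=o+v*t; return np.array([(q-F)@ey,q[2]])
hole=onplane("scene",(265+127.5/4-.5,160+197.5/4-.5),.0454); head=onplane("scene",(303,205.75),.0145)
print(hole,head,head-hole)
im=cv2.imread("pics/s3.png")[160:280,265:365].astype(int)
m=((im[:,:,2]-im[:,:,0])>25); print("\n".join("".join("#" if v else "." for v in r[22:42]) for r in m[34:58]))
im=cv2.imread("pics/scene0.png")[198:214,294:314].astype(int)
for r in im: print(" ".join("%4d"%(v[2]-v[0]) for v in r))
```

```text
[-0.00090903  0.16409118] [-0.00216604  0.16015349] [-0.00125701 -0.00393769]
....................
....................
....................
....................
....................
.........##.........
.........##.........
.........###........
.........##.........
.........###........
.........##.........
.........##.........
........####........
.......#####........
.......######.......
........#####.......
........#####.......
.........####.......
....................
....................
....................
....................
....................
....................
  58   57   58   59   59   58   57   55   56   57   57   58   58   59   58   57   57   56   57   58
  58   57   56   56   56   57   59   58   58   58   58   57   56   57   58   57   56   57   56   57
  58   58   57   56   56   57   56   58   59   59   57   57   57   58   58   58   57   58   58   58
  57   59   59   56   57   57   56   57   58   59   59   59   58   58   58   58   58   59   59   59
  57   57   58   56   57   58   57   59   60   62   61   60   60   57   58   58   58   58   56   59
  57   58   58   5
[... 381 characters left out ...]

  57   56   57   58   59   55   21  -14   -9  -10  -15    1   46   60   60   60   60   60   59   60
  58   58   58   58   57   59   46    8  -15  -17   -4   32   51   54   60   58   59   60   60   60
  58   57   56   57   56   56   58   52   38   37   44   56   50   54   56   56   57   57   58   59
  57   56   56   57   58   59   59   60   59   59   58   56   50   48   52   59   58   57   56   58
  60   60   59   59   59   58   59   58   58   58   57   58   54   48   52   57   57   57   57   57
  60   60   59   58   56   56   57   57   59   59   57   55   52   48   51   57   56   54   53   55
  56   56   57   57   54   54   56   56   54   54   55   57   53   45   49   56   53   55   54   54
```

Request:
{"fn": "play_rows", "kwargs": {
  "deltas": [
    [0.003,0.01,0.002,0,0,-0.002,1],
    [0.003,0.02,0.004,0,0,-0.002,1],
    [0.003,0.03,0.004,0,0,-0.002,1],
    [0.003,0.04,0.004,0,0,-0.002,1],
    [0.003,0.04,0.004,0,0,-0.002,1],
    [0.003,0.04,0.004,0,0,-0.002,1],
    [0.003,0.04,0.004,0,0,-0.002,1]
  ]
}}

```text
clock: 6.95
position: [0.4523, 0.0724, 0.2366]
tool_rot: [3.141, 0.0, 1.663]
force: [-0.0, -0.2, -2.2]
grip_width: 0.0055
finger_force: 59.0
```

Run:
```python
from h import *
s=grab_frame("scene"); t=grab_frame("wrist")
for n,i in (("s4",s),("w4",t)): cv2.imwrite(f"pics/{n}.png",i[:,:,::-1])
o=observe();P=o["position"];print(P,o["tool_rot"],o["force"])
e=np.array([.9958,.0919,0]); ey=np.array([-.0919,.9958,0]); F=np.array([.475,.0762,0])
print("gap",(F-P)@e-.003,"lat",(P-F)@ey)
a=cv2.resize(s[185:225,285:325,::-1],None,fx=10,fy=10,interpolation=cv2.INTER_CUBIC)
b=cv2.resize(t[200:300,300:400,::-1],None,fx=4,fy=4,interpolation=cv2.INTER_CUBIC)
cv2.imwrite("pics/m4.png",np.hstack([a,b]))
```

```text
[0.45235603 0.07247255 0.23664408] [3.14120748e+00 8.91616246e-05 1.66267445e+00] [ 0.1166564  -0.71431568 -2.48146948]
gap 0.01989141851343925 lat -0.0016308111497378135
```

View pics/m4.png

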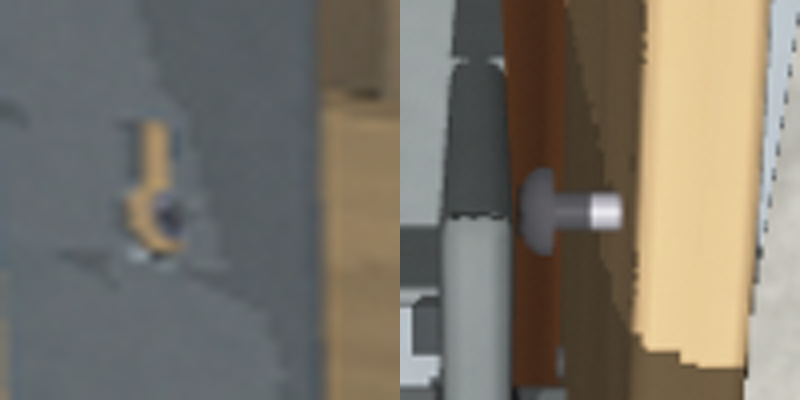

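The hole is seen with the head inside it: head centre at (182,213), its left rim at x≈155; slot centre at x≈155, top at y≈120, hole bottom at y≈258.

Run:
```python
from h import *
c,M,f=cam("scene")
e=np.array([.9958,.0919,0]); ey=np.array([-.0919,.9958,0]); F=np.array([.475,.0762,0])
def pr(d,l,z):
    q=M.T@(F-d*e+l*ey+np.array([0,0,z])-c["xyz"]); return np.array([(c["cx"]+f*q[0]/q[2]-285+.5)*10,(c["cy"]+f*q[1]/q[2]-185+.5)*10])
z0=.162
for n,d,l,z in [("hole mid",.0229,0,z0),("hole front",.0259,0,z0),("hole back",.0199,0,z0),("slot top mid",.0229,0,z0+.025),("slottop front",.0259,0,z0+.025),("bottom back",.0199,0,z0-.0085),("bottom front",.0259,0,z0-.0085),("head",.0145,0,z0),("head rim L",.0115,.007,z0)]: print(n,pr(d,l,z).round(1))
print("dl",pr(.0229,.001,z0)-pr(.0229,0,z0),"dz",pr(.0229,0,z0+.001)-pr(.0229,0,z0))
s=observe();A=R.from_euler('xyz',s["tool_rot"])
w=(300+(543-400+.5)/4-.5,200+211.5/4-.5)
for z in (.160,.162,.164): print(A.inv().apply(onz("wrist",w,z)-s["position"])*1000)
```

```text
hole mid [159.9 216.5]
hole front [154.1 221.1]
hole back [165.8 211.8]
slot top mid [157.4 113.5]
slottop front [151.5 118. ]
bottom back [166.6 246.4]
bottom front [155.  255.8]
head [176.3 203.6]
head rim L [154.5 194.4]
dl [-3.96028623 -0.66736631] dz [-0.10154446 -4.08858561]
[ 1.07878916 10.89230794 76.6481894 ]
[ 1.81654339 10.79857117 74.64808736]
[ 2.55429763 10.70483441 72.64798532]
```

Request:
{"fn": "play_rows", "kwargs": {
  "deltas": [
    [-0.0016,0,0.0046,0,0,0,1],
    [-0.0016,0.002,0.0046,0,0,0,1],
    [-0.0016,0.004,0.0046,0,0,0,1],
    [-0.0016,0.006,0.0046,0,0,0,1],
    [-0.0016,0.008,0.0046,0,0,0,1],
    [-0.0016,0.01,0.0046,0,0,0,1],
    [-0.0016,0.011,0.0046,0,0,0,1],
    [-0.0016,0.011,0.0046,0,0,0,1]
  ]
}}

```text
clock: 7.85
position: [0.4581, 0.0721, 0.2343]
tool_rot: [3.141, 0.0, 1.663]
force: [-0.3, 0.6, -2.3]
grip_width: 0.0052
finger_force: 59.0
```

Request:
{"fn": "play_rows", "kwargs": {
  "deltas": [
    [0,0.001,0,0,0,0,1],
    [0,0.002,0,0,0,0,1],
    [0,0.003,0,0,0,0,1],
    [0,0.003,0,0,0,0,1]
  ]
}}

```text
clock: 8.25
position: [0.4596, 0.0723, 0.2343]
tool_rot: [3.141, 0.0, 1.663]
force: [0.4, 0.2, -2.7]
grip_width: 0.0048
finger_force: 59.0
```

No force yet at a gap of about 12.7 mm, so the head seems to be entering the hole. I'll continue gently.

Request:
{"fn": "play_rows", "kwargs": {
  "deltas": [
    [0,0.002,0,0,0,0,1],
    [0,0.004,0,0,0,0,1],
    [0,0.006,0,0,0,0,1],
    [0,0.006,0,0,0,0,1]
  ]
}}

```text
clock: 8.65
position: [0.4626, 0.0726, 0.2343]
tool_rot: [3.141, 0.0, 1.663]
force: [-0.1, -0.6, -2.4]
grip_width: 0.0051
finger_force: 59.0
```

Request:
{"fn": "play_rows", "kwargs": {
  "deltas": [
    [0,0.002,0,0,0,0,1],
    [0,0.004,0,0,0,0,1],
    [0,0.006,0,0,0,0,1],
    [0,0.006,0,0,0,0,1]
  ]
}}

```text
clock: 9.05
position: [0.4656, 0.0729, 0.2343]
tool_rot: [3.141, 0.0, 1.663]
force: [-0.3, 0.5, -2.4]
grip_width: 0.0055
finger_force: 59.0
```

Request:
{"fn": "play_rows", "kwargs": {
  "deltas": [
    [0,0.002,0,0,0,0,1],
    [0,0.004,0,0,0,0,1],
    [0,0.006,0,0,0,0,1],
    [0,0.007,0,0,0,0,1],
    [0,0.007,0,0,0,0,1]
  ]
}}

```text
clock: 9.55
position: [0.469, 0.0732, 0.2343]
tool_rot: [3.141, 0.0, 1.663]
force: [-0.7, -0.7, -1.9]
grip_width: 0.0049
finger_force: 59.0
```

Request:
{"fn": "play_rows", "kwargs": {
  "deltas": [
    [0,0.001,0,0,0,0,1],
    [0,0.002,0,0,0,0,1],
    [0,0.003,0,0,0,0,1],
    [0,0.003,0,0,0,0,1]
  ]
}}

```text
clock: 9.95
position: [0.4705, 0.0733, 0.2343]
tool_rot: [3.141, 0.0, 1.663]
force: [-0.7, -0.8, -3.5]
grip_width: 0.0051
finger_force: 59.0
```

Request:
{"fn": "play_rows", "kwargs": {
  "deltas": [
    [0,0.001,0,0,0,0,1],
    [0,0.002,0,0,0,0,1],
    [0,0.002,0,0,0,0,1]
  ]
}}

```text
clock: 10.25
position: [0.4715, 0.0734, 0.2343]
tool_rot: [3.141, 0.0, 1.663]
force: [1.8, 0.2, -2.8]
grip_width: 0.0053
finger_force: 59.0
```

Request:
{"fn": "play_rows", "kwargs": {
  "deltas": [
    [0,0.001,0,0,0,0,1],
    [0,0.001,0,0,0,0,1],
    [0,0.001,0,0,0,0,1]
  ]
}}

```text
clock: 10.55
position: [0.4718, 0.0734, 0.2342]
tool_rot: [-3.142, 0.0, 1.663]
force: [-2.9, -0.4, -2.1]
grip_width: 0.0053
finger_force: 59.2
```

Request:
{"fn": "play_rows", "kwargs": {
  "deltas": [
    [0,0.001,0,0,0,0,1],
    [0,0.001,0,0,0,0,1],
    [0,0.001,0,0,0,0,1]
  ]
}}

```text
clock: 10.85
position: [0.4721, 0.0734, 0.2342]
tool_rot: [-3.141, 0.0, 1.663]
force: [-5.1, -1.8, 0.1]
grip_width: 0.0052
finger_force: 59.5
```

The plate is in contact at about 5 N, flat on the board. I'll ease off slightly and pull down.

Request:
{"fn": "play_rows", "kwargs": {
  "deltas": [
    [0,-0.0006,0.002,0,0,0,1],
    [0,-0.0006,0.006,0,0,0,1],
    [0,-0.0006,0.01,0,0,0,1],
    [0,-0.0006,0.014,0,0,0,1],
    [0,-0.0006,0.018,0,0,0,1],
    [0,-0.0006,0.018,0,0,0,1]
  ]
}}

```text
clock: 11.45
position: [0.4719, 0.0735, 0.2249]
tool_rot: [-3.141, 0.0, 1.663]
force: [-3.2, 0.3, -5.4]
grip_width: 0.0053
finger_force: 58.8
```

Request:
{"fn": "play_rows", "kwargs": {
  "deltas": [
    [0,0,0.004,0,0,0,1],
    [0,0,0.008,0,0,0,1],
    [0,0,0.012,0,0,0,1],
    [0,0,0.016,0,0,0,1],
    [0,0,0.018,0,0,0,1],
    [0,0,0.018,0,0,0,1]
  ]
}}

```text
clock: 12.05
position: [0.4719, 0.0734, 0.2161]
tool_rot: [-3.141, 0.0, 1.663]
force: [-4.2, -0.1, -3.6]
grip_width: 0.0053
finger_force: 58.9
```

Request:
{"fn": "play_rows", "kwargs": {
  "deltas": [
    [0,0,0.002,0,0,0,1],
    [0,0,0.004,0,0,0,1],
    [0,0,0.004,0,0,0,1]
  ]
}}

```text
clock: 12.35
position: [0.4719, 0.0735, 0.2141]
tool_rot: [-3.141, 0.0, 1.663]
force: [-5.2, -0.4, -2.9]
grip_width: 0.0052
finger_force: 59.2
```

Request:
{"fn": "play_rows", "kwargs": {
  "deltas": [
    [0,0,0.001,0,0,0,1],
    [0,0,0.002,0,0,0,1],
    [0,0,0.002,0,0,0,1]
  ]
}}

```text
clock: 12.65
position: [0.4719, 0.0734, 0.2132]
tool_rot: [-3.141, 0.0, 1.663]
force: [-6.3, -0.0, 0.4]
grip_width: 0.0051
finger_force: 59.6
```

Request:
{"fn": "play_rows", "kwargs": {
  "deltas": [
    [0,-0.0004,0.001,0,0,0,1],
    [0,-0.0004,0.001,0,0,0,1],
    [0,-0.0004,0.001,0,0,0,1]
  ]
}}

```text
clock: 12.95
position: [0.4719, 0.0734, 0.2128]
tool_rot: [3.141, 0.0, 1.663]
force: [-5.0, -0.3, -1.2]
grip_width: 0.0052
finger_force: 59.6
```

Request:
{"fn": "play_rows", "kwargs": {
  "deltas": [
    [0,0,0.001,0,0,0,1],
    [0,0,0.002,0,0,0,1],
    [0,0,0.002,0,0,0,1]
  ]
}}

```text
clock: 13.25
position: [0.4719, 0.0734, 0.2119]
tool_rot: [3.141, 0.0, 1.663]
force: [-6.5, -0.5, 3.7]
grip_width: 0.0052
finger_force: 60.1
```

Upward support is felt after 22.3 mm of descent, so the caddy is seated. I'll open and rise.

Request:
{"fn": "play_rows", "kwargs": {
  "deltas": [
    [0,-0.0004,0,0,0,0,0.9],
    [0,-0.0004,0,0,0,0,0.8],
    [0,-0.0004,0,0,0,0,0.6],
    [0,-0.0004,0,0,0,0,0.5],
    [0,-0.0004,0,0,0,0,0.5],
    [0,-0.0004,0,0,0,0,0.5],
    [0,-0.0004,0,0,0,0,0.5]
  ]
}}

```text
clock: 13.95
position: [0.4718, 0.0734, 0.2118]
tool_rot: [3.141, 0.0, 1.663]
force: [0.1, -0.1, -0.1]
grip_width: 0.0425
finger_force: 0.0
```

Request:
{"fn": "play_rows", "kwargs": {
  "deltas": [
    [0,0,-0.01,0,0,0,0.5],
    [0,0,-0.03,0,0,0,0.5],
    [0,0,-0.06,0,0,0,0.5],
    [0,0,-0.1,0,0,0,0.5],
    [0,0,-0.15,0,0,0,0.5],
    [0,0,-0.2,0,0,0,0.5],
    [0,0,-0.2,0,0,0,0.5],
    [0,0,-0.2,0,0,0,0.5],
    [0,0,-0.2,0,0,0,0.5],
    [0,0,-0.2,0,0,0,0.5]
  ]
}}

```text
clock: 14.95
position: [0.4714, 0.0734, 0.3113]
tool_rot: [-3.141, 0.001, 1.663]
force: [-0.4, 0.4, -0.9]
grip_width: 0.043
finger_force: 0.0
```

Run:
```python
from h import *
s=grab_frame("scene"); t=grab_frame("wrist"); o=observe(); print(o["position"],o["grip_width"],o["force"])
a=cv2.resize(s[150:290,240:380,::-1],(400,400),interpolation=cv2.INTER_CUBIC)
b=cv2.resize(t[60:460,120:520,::-1],(400,400))
cv2.imwrite("pics/m5.png",np.hstack([a,b]))
```

```text
[0.47156593 0.07335712 0.31137493] 0.042999467999829864 [-0.25388988  0.19873997  0.06862812]
```

View pics/m5.png

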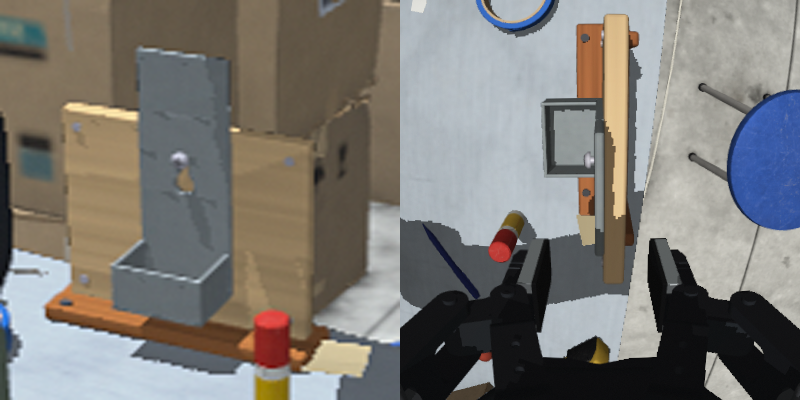

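The caddy hangs upright and flat on the board, with the screw head at the slot's upper end (180,160 in the scene crop). The gripper is clear above, so I'm handing in.

```bash
python3 -c "
from workcell import *
print(job_done())"
```

```text
the job is handed in; nothing more can be done
None
```

The caddy is hanging by itself on the screw, upright and flat against the board, and I handed the job in at about 15 s with the gripper clear; the hand-in returned no verdict.

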